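Fit the pear cam on the peg copying machine

ROBOT

A 7-joint arm with a two-finger parallel gripper is mounted at the origin on the work surface. World frame = base frame: x ahead of the robot, y to its left, z up, the work surface at z = 0. Lengths are in m, angles in rad, forces in N, time in s.
With the tool pointing down it reaches from about 0.425 to 0.925 m from the base axis. Payload 6.8 kg.
Tool frame: the origin (TCP) lies between the finger pads; the fingertips stand 14 mm ahead of it and the grasp point (between the pads) lies 5 mm behind it; z points along the fingers, y is the direction in which the jaws open and shut (so a half turn about z gives the same grasp; the last joint's range is limited). The gripper opens to 85 mm and grips with 20 to 120 N. Pads are 22 mm wide; open, the fingers measure 114 mm over their backs; the gripper's body (76 mm by 85 mm) begins 54 mm behind the grasp point. The pads swing forward as they close: fully open they stand 13 mm farther back than shut.
Start: joints at [-1.277, 0.477, 0.022, 1.555, -0.011, 1.109, -0.083], TCP at [0.264, 0.621, 0.245] pointing down, gripper open.
Joint ranges: [-2.96, 2.96], [-0.34, 2.1], [-1.41, 1.46], [0.24, 2.44], [-1.37, 4.51], [0.17, 1.92], [-2.96, 2.96]. Speed limits (rad/s): [2.39, 2.39, 3.14, 3.14, 3.14, 3.14, 3.14].

INTERFACE

Orientations are given as a unit quaternion [w, x, y, z].
In Python, from station import bot gives the robot as it stands.
- The arm moves only by the shell command python3 -m crank 'ROWS' [FORCE]. ROWS is JSON, a list of rows, each a list of 3 entries, a list of its own where there are three numbers: the shift along the tool's x, y, z in m, then the turn, a rotation vector about the tool's x, y, z in degrees, then the finger opening in m, from 0 to 0.0854. A call has 1 to 10 rows; each row shifts and turns the commanded pose from where the row before left it, along the tool's axes as they then stand; what a row does not reach is not made up. A row lasts 1/8 s, in which the tool goes at most 62.5 mm and 10.7 degrees, less where a joint would pass 70% of its speed; a pose out of reach is approached as far as the arm can. A call is refused whole if a number of a shift passes 0.0625 or a number of a turn 10.7, either way. A call with a gripper value outside its range is refused whole. The fingers move at their own pace and stop on an object; FORCE is the grip in N (left out, the last holds). Time passes only in rows, so rows that do not move let the fingers close. It gives the time, the measured TCP pose, the force and the opening at its end, in the units of the state.
- bot.get_obs(): the state, without advancing time (a new reading comes with each control period).
- bot.read_camera(name): name is "scene" or "side" or "wrist"; returns (picture, depth): 480x640x3 uint8, red, green, blue; 480x640 float32, m along the optical axis (not along the pixel's ray), 0 where there is no reading.
- bot.calibration(name): a dict with "fx", "fy", "cx", "cy" (pixels), "extrinsics" (4x4, takes a point from camera to world coordinates). Camera axes: x right, y down, z forward; pixel columns grow to the right and rows downward; lengths in m; the calibration is good to about 2 mm. A picture is of the moment at which its call begins: read the wrist's pose just before it. calibration takes no time and is no camera call; for the wrist camera it gives the pose at the moment of the call.
- bot.hand_in(): hands the job in, once; it reports no verdict.
The state is a dict: "t": time; "q": joint angles; "joint_vel": joint speeds; "joint_torque": joint torques, N m; "eef_pos": TCP position; "tool_rot": TCP orientation; "contact_force": force on the tool from outside, world axes, zero at the start; "torque": the same for the moment, N m; "gripper_width": opening from 0.0 (shut) to 1.0 (fully open).
Only numpy, scipy, OpenCV 4.12 (cv2) and the standard library are available. Lean on these libraries where they do the work, as an engineer would, in place of code of your own. Each camera call takes 0.05 s, during which the arm holds its last target.

TASK

Set up the peg copying machine for pear-section peg heads: take the pear-shaped cam, the one with a single nose, and lower it onto the machine's upright flatted spindle, turned so that the flat in its bore matches the flat on the spindle, until it is fully home on the shoulder (do not let it drop down the spindle), then let go of it. Leave the other two cams and everything else on the bench where they lie.

Things in the scene. Friction and masses are not known exactly. Their poses are not given: they have to be found in the camera images.
- cam_pear: the pear-shaped cam, lying flat on the bench, hub up, 0.3 kg: dark wooden plate 12 mm thick with a round heel of radius 36 mm about the bore and one rounded nose, its tip 66 mm from the bore axis; a round brass hub stands on it. A D-shaped bore runs right through both. Origin: on the bore axis at the plate's underside; x points to the nose, z up along the hub
- pear_hub (a point): point on the pear cam's bore axis at mid hub, 30 mm above the plate's underside. The hub is plain and round, 40 mm in diameter, from a flat collar (50 mm in diameter, top 14 mm above the underside) up to 46 mm; it can be gripped at any yaw. The bore is 26 mm in diameter with one flat 7 mm from the axis, on the nose's side, square to the cam's x
- cam_spindle: the copying machine's cam spindle: upright steel shaft 24 mm in diameter with one flat milled along its whole length, 6 mm from the axis. Its worm gear holds it stiffly at whatever angle it stands (any can occur). Origin: on the axis at the top face of the shoulder, 92 mm above the bench; x points out of the flat, z up. A cam that is home has its origin here and its x along this x
- spindle_end (a point): centre of the spindle's top end, 51 mm above the shoulder; the top 6 mm taper in by 3 mm all round as a lead-in. The shoulder at the shaft's foot is a steel disc 54 mm in diameter, trimmed flat on the same side as the shaft (15 mm from the axis)
- copier: the copying machine, a cast iron case bolted down, 120 by 220 mm, 78 mm high, on a base 270 by 260 mm (70 mm to the -x side of the origin, 200 mm to +x). Cam spindle at x 0, y 55 mm; work spindle with three-jaw chuck at x 0, y -55 mm, 110 mm high; hand wheel at the -y end, out to y -185 mm. Origin: on the bench under the middle of the case; z up
- follower (a point): top centre of the follower roller (30 mm in diameter) on the copying machine's parked carriage, 100 mm from the cam spindle's axis to the machine's +x side, 98 mm above the bench. Also on the carriage: sanding drum at machine x 130, y -55 mm, 134 mm high; lever knob at x 190, y 0 mm, 152 mm high
- cam_oval: another cam, to be left alone: same hub, bore and materials, but its plate is an oval 128 by 72 mm with two equal ends. Origin: on the bore axis at the plate's underside; x along the long way
- cam_trefoil: another cam, to be left alone: same hub, bore and materials, but its plate has three equal lobes reaching 62 mm from the axis. Origin: on the bore axis at the plate's underside
- bridge: rough cream horn bridge piece lying before the front lip of the peg rack, 16 by 85 mm and 22 mm high. Origin: under its middle; y along its length. The rack (76 by 320 mm, fixed at the back, six pegs wedged upright in its slots, tops 151 mm high) has its middle about 70 mm to +x of the bridge and up to 80 mm to either side
- caliper: brass sliding caliper lying flat, 180 mm long, jaws reaching 50 mm to its -y side, 16 mm high. Origin: under the middle of its beam; x along the beam
- mallet: dark walnut mallet lying on the bench, about 320 mm long, its head 62 by 130 mm and 78 mm high. Origin: on the bench under the handle; x along the handle to the head, whose middle is 125 mm away
- rasp: wood rasp with a wooden handle lying on the bench, 280 mm long and 26 mm high. Origin: on the bench near its middle; x along it to the blade's end
Not all that is in view belongs to the job. Leave any purple or turquoise look-alike of the cam_pear alone.

How it is judged:
By the outcome, as a careful person would: the job done as asked, in the order asked, and still so for the second after the job is handed in, with the robot touching nothing.
It also fails if it takes over 42 s, if anything falls off the work surface, if the arm or the gripper's body presses on something with over 40 N, if the wrist force passes 120 N, or if a joint passes its speed limit or range.

## Working session

There is one attempt and no reset: what is moved stays moved. The work goes in short steps, Python scripts to look and compute and a shell command to move; the robot and the scene stay as the last step left them, time stands still between calls to the robot, and variables do not carry over. Pictures are saved under pics/ and viewed, and the job is handed in when it is done.

```bash
mkdir -p pics; ls; python3 - <<'E'
from station import bot
import cv2,numpy as np
print(bot.get_obs())
for n in ["scene","side","wrist"]:
    p,d=bot.read_camera(n); c=bot.calibration(n)
    cv2.imwrite(f"pics/{n}0.png",p[:,:,::-1]); np.savez(f"{n}0.npz",p=p,d=d,K=[c[k] for k in("fx","fy","cx","cy")],T=c["extrinsics"])
    print(n,c)
E
```

```text
pics
{'t': 0.0, 'q': array([-1.27709984,  0.47780831,  0.02229933,  1.55646407, -0.01151014,
        1.10930224, -0.08310627]), 'joint_vel': array([ 0.00053279,  0.00069598, -0.00124221, -0.00020358,  0.00108275,
        0.00013061,  0.00060619]), 'joint_torque': array([-4.91470331e-06, -5.96447933e+01,  1.60808869e+00, -2.81184751e+01,
        1.24994642e-02,  9.60174773e-03,  1.09158182e-05]), 'eef_pos': array([0.26373568, 0.62071784, 0.24431408]), 'tool_rot': array([-1.30362200e-04,  1.99526686e-01,  9.79891954e-01, -9.18133779e-04]), 'contact_force': array([ 0.0399006 ,  0.83802453, -0.40996034]), 'torque': array([0.03634336, 0.00029771, 0.00525035]), 'gripper_width': 0.9997157160507678}
scene {'fx': 598.0365384991496, 'fy': 598.0365384991496, 'cx': 321.0298239506108, 'cy': 229.11407945785723, 'extrinsics': array([[-0.69752167,  0.5785973 , -0.42271585,  1.13795451],
       [ 0.71653013,  0.55748576, -0.41927819,  0.70602737],
       [-0.00693516, -0.59534426, -0.80344079,  1.30171625],
       [ 0.        ,  0.        ,  0.        ,  1.        ]])}
side {'fx': 496.7824361092191, 'fy': 496.7824361092191, 'cx': 313.62461467762637, 'cy': 245.58876183058138, 'extrinsics': array([[ 0.71277842, -0.43528258,  0.54997818, -0.34101558],
       [-0.7012646 , -0.4570564 ,  0.54710822, -0.76089994],
       [ 0.01322437, -0.77564716, -0.63102821,  1.06459741],
       [ 0.        ,  0.        ,  0.        ,  1.        ]])}
wrist {'fx': 339.3060223287595, 'fy': 339.3060223287595, 'cx': 318.47641906974866, 'cy': 234.26500123016442, 'extrinsics': array([[ 0.3896995 ,  0.87105461,  0.29899527,  0.18682054],
       [ 0.92093998, -0.36789761, -0.12853364,  0.65429704],
       [-0.00196017,  0.32544619, -0.94555853,  0.37308464],
       [ 0.        ,  0.        ,  0.        ,  1.        ]])}
```

View pics/scene0.png

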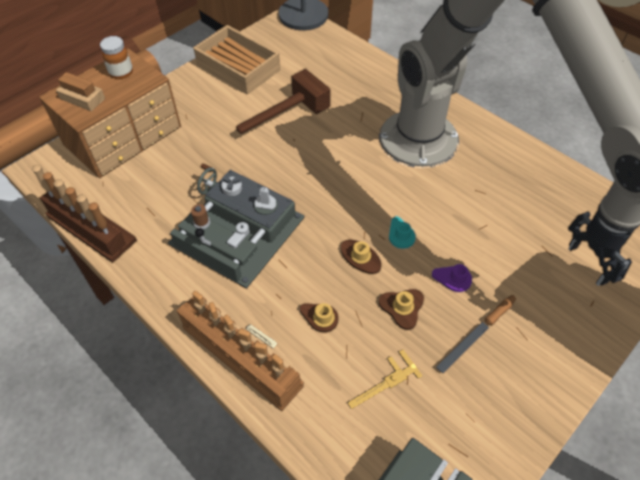

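View pics/side0.png

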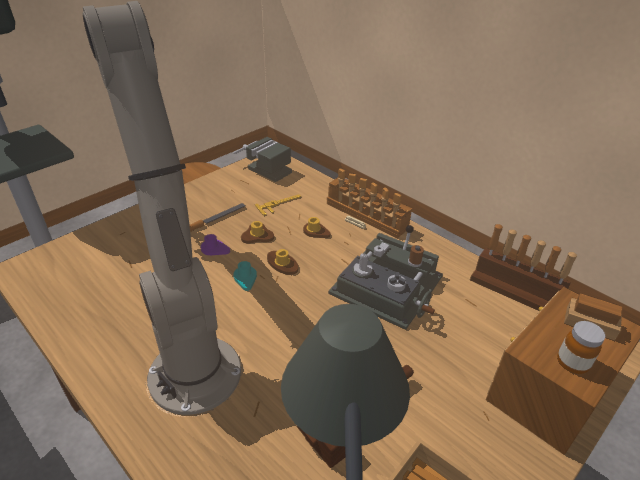

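View pics/wrist0.png

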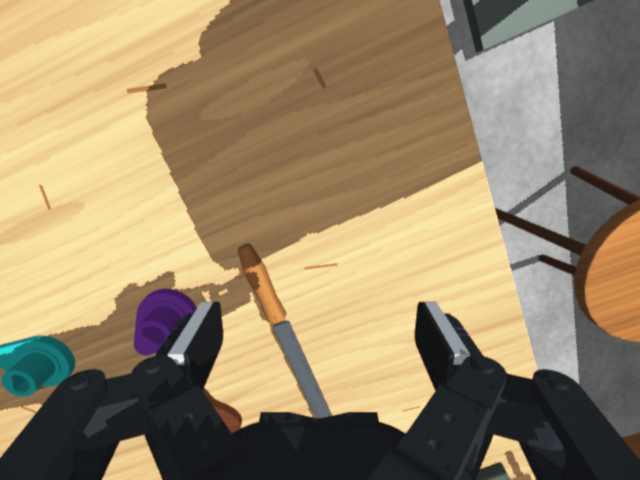

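```bash
cat > h.py <<'E'
import numpy as np,cv2
def load(n):
    z=np.load(n+".npz"); return z["p"],z["d"],z["K"],z["T"]
def ray(K,T,u,v,z):
    u=np.atleast_1d(np.asarray(u,float));v=np.atleast_1d(np.asarray(v,float))
    d=np.stack([(u-K[2])/K[0],(v-K[3])/K[1],np.ones_like(u)],1)@T[:3,:3].T
    o=T[:3,3]; return o+d*((z-o[2])/d[:,2])[:,None]
def proj(K,T,P):
    c=(np.atleast_2d(P)-T[:3,3])@T[:3,:3]; return np.stack([c[:,0]/c[:,2]*K[0]+K[2],c[:,1]/c[:,2]*K[1]+K[3]],1)
E
python3 - <<'E'
from h import *
p,d,K,T=load("scene0")
a=cv2.resize(p[225:345,280:440],None,fx=5,fy=5,interpolation=cv2.INTER_CUBIC)
cv2.imwrite("pics/z1.png",a[:,:,::-1])
b=cv2.resize(p[160:290,160:310],None,fx=5,fy=5,interpolation=cv2.INTER_CUBIC)[:600]
cv2.imwrite("pics/z2.png",b[:,:,::-1])
for u,v,z in [(323,311,.046),(403,297,.046),(360,246,.046),(265,192,.143),(231,180,.11)]: print(u,v,ray(K,T,u,v,z)[0])
E
```

```text
323 311 [0.64730714 0.22276608 0.046     ]
403 297 [0.486109  0.3347959 0.046    ]
360 246 [0.44662917 0.16003566 0.046     ]
265 192 [ 0.54293546 -0.08225249  0.143     ]
231 180 [ 0.56032389 -0.20009968  0.11      ]
```

View pics/z1.png

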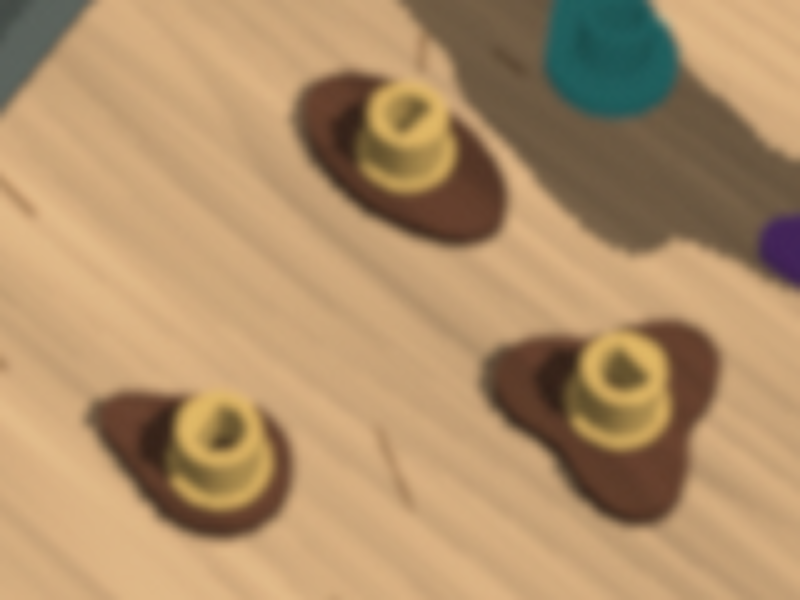

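View pics/z2.png

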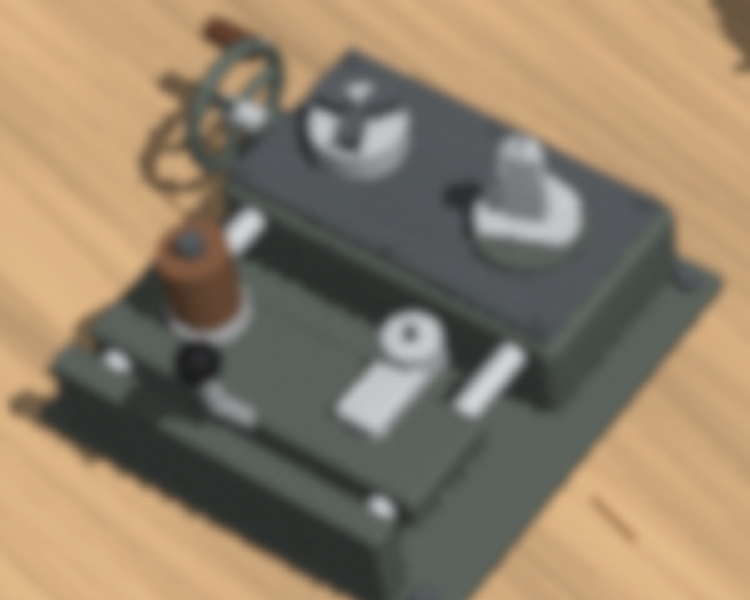

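```bash
python3 - <<'E'
from h import *
p,d,K,T=load("scene0")
n=ray(K,T,280+97/5,225+405/5,.012)[0]; c=ray(K,T,323.5,311.5,.046)[0]
print(n,c,np.degrees(np.arctan2(*(n-c)[[1,0]])),np.linalg.norm((n-c)[:2]))
a=ray(K,T,[255,269],[206.4,210],.092); e=a[1]-a[0]; print(a,np.degrees(np.arctan2(e[1],e[0])))
print(ray(K,T,160+525/5,160+148/5,.143),ray(K,T,160+412/5,160+335/5,.098))
from scipy.spatial.transform import Rotation as R
from station import bot
o=bot.get_obs();q=o["tool_rot"];print(R.from_quat(q[[1,2,3,0]]).as_matrix().round(3))
E
```

```text
[0.66427638 0.1584316  0.012     ] [0.64744515 0.22455142 0.046     ] -75.71830757061294 0.06822844397159421
[[ 0.56776296 -0.09971003  0.092     ]
 [ 0.55066193 -0.0647911   0.092     ]] 116.09261542911145
[[ 0.53754924 -0.08811493  0.143     ]] [[ 0.63709646 -0.06914329  0.098     ]]
[[-0.92   0.391 -0.   ]
 [ 0.391  0.92  -0.001]
 [-0.    -0.001 -1.   ]]
```

```bash
python3 -m crank '[[[-0.050,-0.0276,0.002],[0,0,0],0.085],[[-0.050,-0.0276,0.002],[0,0,0],0.085],[[-0.050,-0.0276,0.002],[0,0,0],0.085],[[-0.050,-0.0276,0.002],[0,0,0],0.085],[[-0.050,-0.0276,0.002],[0,0,0],0.085],[[-0.050,-0.0276,0.002],[0,0,0],0.085],[[-0.050,-0.0276,0.002],[0,0,0],0.085],[[-0.050,-0.0276,0.002],[0,0,0],0.085],[[-0.050,-0.0276,0.002],[0,0,0],0.085],[[-0.050,-0.0276,0.002],[0,0,0],0.085]]'
python3 -m crank '[[[0,0,0],[0,0,9.7],0.085],[[0,0,0],[0,0,9.7],0.085],[[0,0,0],[0,0,9.7],0.085],[[0,0,0],[0,0,9.7],0.085],[[0,0,0],[0,0,9.7],0.085],[[0,0,0],[0,0,9.7],0.085],[[0,0,0],[0,0,9.7],0.085],[[0,0,0],[0,0,9.7],0.085],[[0,0,0],[0,0,9.7],0.085],[[0,0,0],[0,0,9.7],0.085]]'
cat > snap.py <<'E'
import sys
from h import *
from station import bot
from scipy.spatial.transform import Rotation as R
tag=sys.argv[1]
for n in sys.argv[2:]:
    o=bot.get_obs();c=bot.calibration(n);p,d=bot.read_camera(n)
    np.savez(f"{n}{tag}.npz",p=p,d=d,K=[c[k] for k in("fx","fy","cx","cy")],T=c["extrinsics"]); cv2.imwrite(f"pics/{n}{tag}.png",p[:,:,::-1])
M=R.from_quat(o["tool_rot"][[1,2,3,0]]).as_matrix()
print("t",round(o["t"],2),"pos",o["eef_pos"].round(4),"q",o["q"].round(2),"yaw",np.degrees(np.arctan2(M[1,0],M[0,0])).round(2),"z",M[:,2].round(4),"F",o["contact_force"].round(1),"vel",abs(o["joint_vel"]).max().round(3),"w",round(o["gripper_width"]*.0854,4))
E
python3 snap.py 1 wrist
```

```text
t: 1.4
eef_pos: [0.617, 0.1703, 0.2251]
tool_rot: [-0.0, 0.199, 0.98, 0.0]
contact_force: [1.1, 0.7, 0.0]
gripper_width: 0.997
t: 2.65
eef_pos: [0.6159, 0.1717, 0.225]
tool_rot: [-0.0, 0.867, 0.497, -0.0]
contact_force: [-0.4, -0.1, -0.4]
gripper_width: 0.996
t 2.65 pos [0.6159 0.1717 0.225 ] q [-0.78  0.49  0.58  1.7  -0.3   1.05 -0.64] yaw 59.66 z [-6.e-04 -1.e-04 -1.e+00] F [-0.4 -0.1 -0.4] vel 1.179 w 0.0851
```

View pics/wrist1.png

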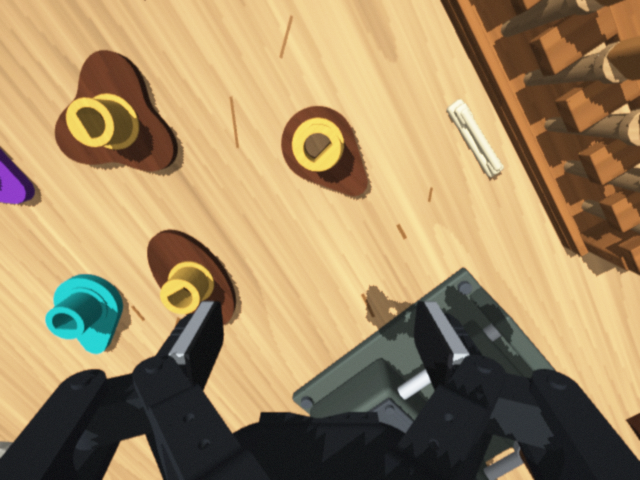

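```bash
cat >> h.py <<'E'
def rect(p,K,T,cx,cy,z,half,s):
    # top-down view: column -> +x, row -> -y ; s px/m
    n=int(2*half*s); g=np.arange(n)/s-half
    X,Y=np.meshgrid(cx+g,cy-g); uv=proj(K,T,np.stack([X.ravel(),Y.ravel(),np.full(X.size,z)],1)).astype(np.float32).reshape(n,n,2)
    return cv2.remap(p,uv[...,0],uv[...,1],cv2.INTER_CUBIC)
E
python3 - <<'E'
from h import *
p,d,K,T=load("wrist1")
r=rect(p,K,T,.647,.2235,.046,.04,7000)
cv2.imwrite("pics/r1.png",r[:,:,::-1])
r=rect(p,K,T,.647,.2235,.012,.08,3500)
cv2.imwrite("pics/r1b.png",r[:,:,::-1])
E
```

```text
(no output)
```

View pics/r1.png

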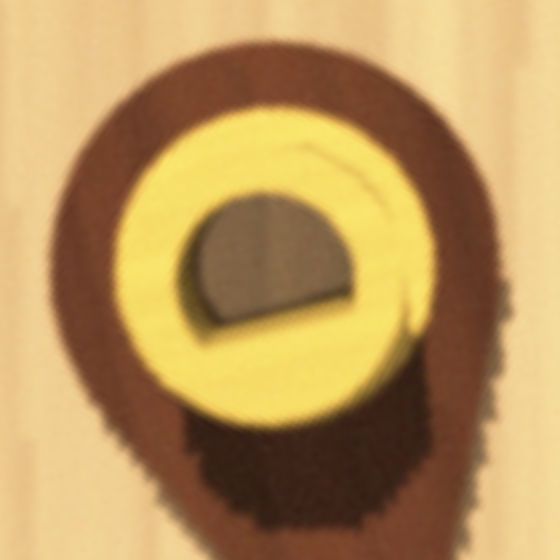

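View pics/r1b.png

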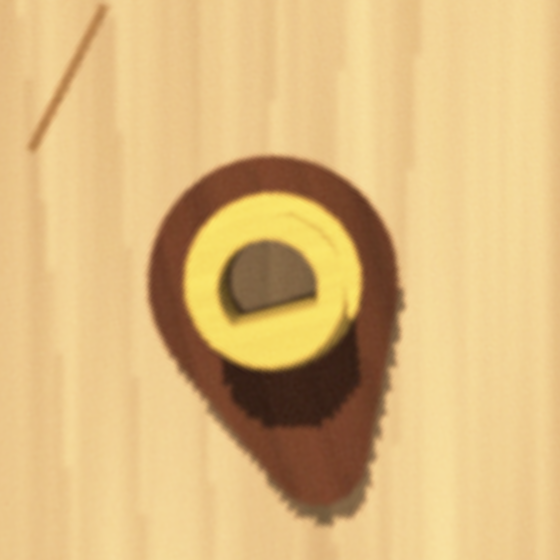

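```bash
python3 - <<'E'
from h import *
p,d,K,T=load("wrist1")
c=np.array([.645,.2234])
# hole
s=7000
r=rect(p,K,T,*c,.046,.03,s); hsv=cv2.cvtColor(r,cv2.COLOR_RGB2HSV)
m=((hsv[...,2]<190)).astype(np.uint8)
n=len(r)//2; yy,xx=np.mgrid[:2*n,:2*n]; m[(np.hypot(xx-n,yy-n)>110)]=0
m=cv2.morphologyEx(m,cv2.MORPH_OPEN,np.ones((5,5)))
cs,_=cv2.findContours(m,cv2.RETR_EXTERNAL,cv2.CHAIN_APPROX_NONE); k=max(cs,key=cv2.contourArea)[:,0].astype(float)
k=(k-n)/s*np.array([1,-1])
print("hole bbox mm",k.min(0)*1e3,k.max(0)*1e3)
# flat part: points whose proj along nose dir is large
for a in(-76,):
    u=np.array([np.cos(np.radians(a)),np.sin(np.radians(a))]);t=np.array([-u[1],u[0]])
    sel=k[(k@u>.002)&(abs(k@t)<.0065)]
    vx,vy,_,_=cv2.fitLine(sel.astype(np.float32)*1000,cv2.DIST_HUBER,0,.01,.01).ravel()
    print(len(sel),"flat normal",np.degrees(np.arctan2(vy,vx))-90, (sel@u).mean())
# plate
s=3500
r=rect(p,K,T,*c,.012,.08,s); hsv=cv2.cvtColor(r,cv2.COLOR_RGB2HSV); n=len(r)//2
for (x,y) in[(280,480),(200,280),(325,500),(250,450),(60,400)]: print(hsv[y,x],end=' ')
rr=r.astype(int)
m=((rr[...,0]-rr[...,2]>45)&(hsv[...,2]<160)|(hsv[...,2]<70)|((hsv[...,1]>130)&(hsv[...,2]>180))).astype(np.uint8)
m=cv2.morphologyEx(m,cv2.MORPH_OPEN,np.ones((7,7)))
cs,_=cv2.findContours(m,cv2.RETR_EXTERNAL,cv2.CHAIN_APPROX_NONE); k0=max(cs,key=cv2.contourArea)
v=r.copy(); cv2.drawContours(v,[k0],-1,(0,255,0),1); cv2.imwrite("pics/r2.png",v[:,:,::-1])
k=(k0[:,0]-n)/s*np.array([1,-1]); rad=np.hypot(*k.T); i=rad.argmax()
print("tip",rad[i],np.degrees(np.arctan2(k[i,1],k[i,0])))
E
```

```text
hole bbox mm [-12.85714286  -8.42857143] [12.57142857 12.57142857]
88 flat normal -75.702095 0.005773634789703639
[ 13 134 124] [ 26 143 249] [ 10 157 120] [ 16 119 190] [ 18 106 234] tip 0.07118472663515993 -77.2466997454243
```

View pics/r2.png

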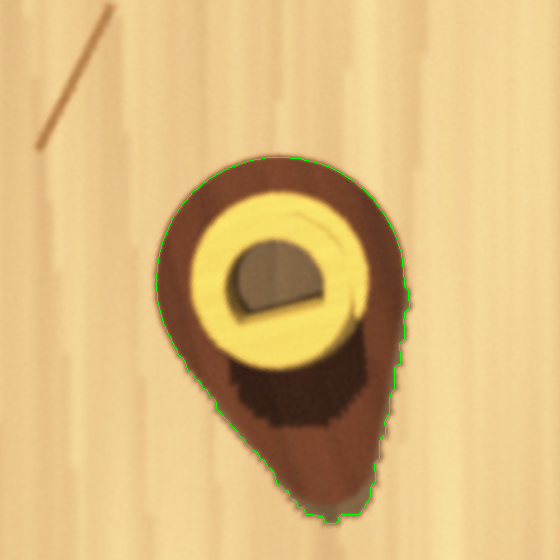

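```bash
python3 -m crank '[[[0.02,-0.0006,0.025],[0,0,0],0.085],[[0.02,-0.0006,0.025],[0,0,0],0.085],[[0.0197,-0.0007,0.035],[0,0,0],0.085],[[0,0,0.04],[0,0,0],0.085],[[0,0,0],[0,0,0],0.085],[[0,0,0],[0,0,0],0.085]]'; python3 snap.py 2 wrist
```

```text
t: 3.45
eef_pos: [0.6453, 0.224, 0.1017]
tool_rot: [0.0, 0.866, 0.5, 0.001]
contact_force: [0.2, 0.7, 1.0]
gripper_width: 0.997
t 3.45 pos [0.6453 0.224  0.1017] q [-0.76  0.69  0.49  1.67 -0.4   0.88 -0.63] yaw 60.0 z [ 1.4e-03  2.0e-04 -1.0e+00] F [0.2 0.7 1. ] vel 0.021 w 0.0851
```

View pics/wrist2.png

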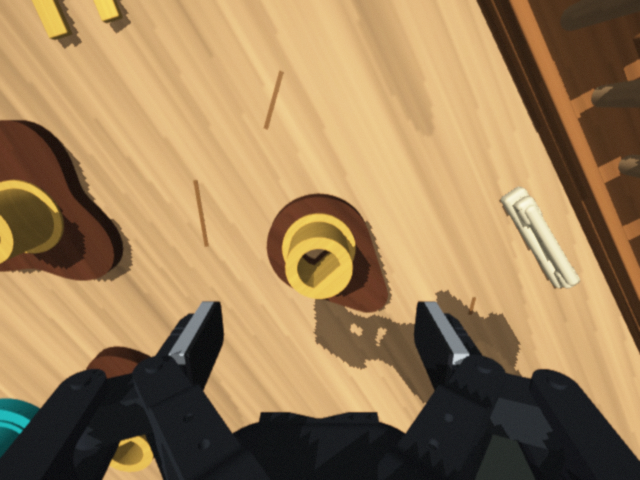

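```bash
python3 -m crank '[[[0,0,0.03],[0,0,0],0.085],[[0,0,0.025],[0,0,0],0.085],[[0,0,0.012],[0,0,0],0.085],[[0,0,0],[0,0,0],0.06],[[0,0,0],[0,0,0],0.03],[[0,0,0],[0,0,0],0.03],[[0,0,0],[0,0,0],0.03],[[0,0,0],[0,0,0],0.03],[[0,0,0],[0,0,0],0.03]]' 60; python3 snap.py 3
```

```text
t: 4.62
eef_pos: [0.6457, 0.2245, 0.0351]
tool_rot: [0.0, 0.866, 0.5, 0.001]
contact_force: [-0.7, -0.3, 6.3]
gripper_width: 0.456Traceback (most recent call last):
  File "snap.py", line 9, in <module>
    M=R.from_quat(o["tool_rot"][[1,2,3,0]]).as_matrix()
                  ^
NameError: name 'o' is not defined
```

```bash
python3 -m crank '[[[0,0,-0.01],[0,0,0],0.03],[[0,0,-0.025],[0,0,0],0.03],[[0,0,-0.045],[0,0,0],0.03],[[0,0,-0.045],[0,0,0],0.03],[[0,0,-0.045],[0,0,0],0.03],[[0,0,-0.045],[0,0,0],0.03],[[0,0,0],[0,0,0],0.03],[[0,0,0],[0,0,0],0.03]]';python3 snap.py 3 scene wrist
```

```text
t: 5.62
eef_pos: [0.6434, 0.2243, 0.2473]
tool_rot: [-0.0, 0.866, 0.5, -0.001]
contact_force: [-0.9, 0.5, -4.2]
gripper_width: 0.458
t 5.67 pos [0.6431 0.2243 0.2465] q [-0.81  0.54  0.57  1.56 -0.31  1.13 -0.69] yaw 59.99 z [-3.2e-03 -9.0e-04 -1.0e+00] F [-0.1 -0.  -3.8] vel 0.012 w 0.0392
```

View pics/wrist3.png

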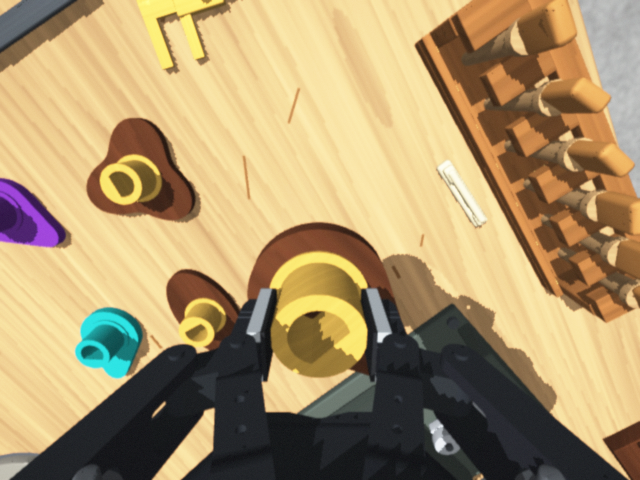

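```bash
python3 -m crank '[[[-0.0492,0.0275,0],[0,0,0],0.03],[[-0.0492,0.0275,0],[0,0,0],0.03],[[-0.0492,0.0275,0],[0,0,0],0.03],[[-0.0492,0.0275,0],[0,0,0],0.03],[[-0.0492,0.0275,0],[0,0,0],0.03],[[-0.0492,0.0275,0],[0,0,0],0.03]]'
python3 -m crank '[[[0,0,0],[0,0,-10.2],0.03],[[0,0,0],[0,0,-10.2],0.03],[[0,0,0],[0,0,-10.2],0.03],[[0,0,0],[0,0,-10.2],0.03],[[0,0,0],[0,0,-10.2],0.03],[[0,0,0],[0,0,-10.2],0.03],[[0,0,0],[0,0,-10.2],0.03],[[0,0,0],[0,0,-10.2],0.03],[[0,0,0],[0,0,-10.2],0.03],[[0,0,0],[0,0,-10.2],0.03]]'
python3 -m crank '[[[0,0,0],[0,0,0],0.03],[[0,0,0],[0,0,0],0.03]]'
python3 snap.py 4 scene wrist
```

```text
t: 6.48
eef_pos: [0.6386, -0.1152, 0.2467]
tool_rot: [-0.001, 0.866, 0.5, -0.001]
contact_force: [1.0, -0.5, -4.2]
gripper_width: 0.457
t: 7.72
eef_pos: [0.6386, -0.1137, 0.2463]
tool_rot: [-0.002, 0.154, 0.988, -0.0]
contact_force: [-0.8, -0.7, -4.1]
gripper_width: 0.461
t: 7.98
eef_pos: [0.6391, -0.1138, 0.2474]
tool_rot: [-0.001, 0.158, 0.987, -0.0]
contact_force: [0.1, 0.6, -3.7]
gripper_width: 0.46
t 8.03 pos [ 0.6393 -0.1138  0.2476] q [-0.08  0.44  0.22  1.63 -0.1   1.09  1.42] yaw 161.81 z [-0.0013  0.     -1.    ] F [-0.1  0.2 -4.3] vel 0.013 w 0.0395
```

View pics/wrist4.png

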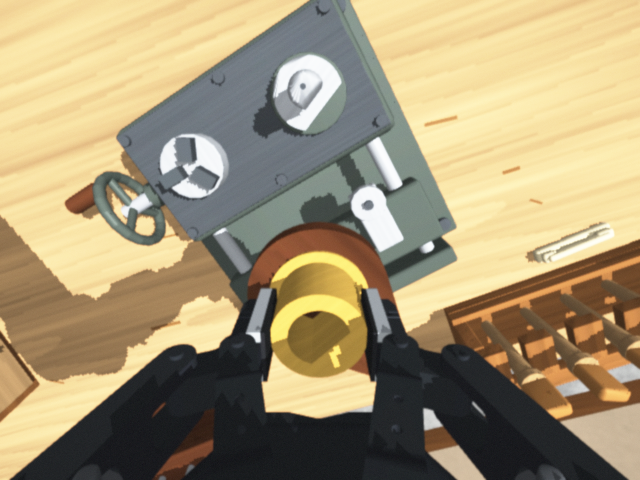

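View pics/scene4.png

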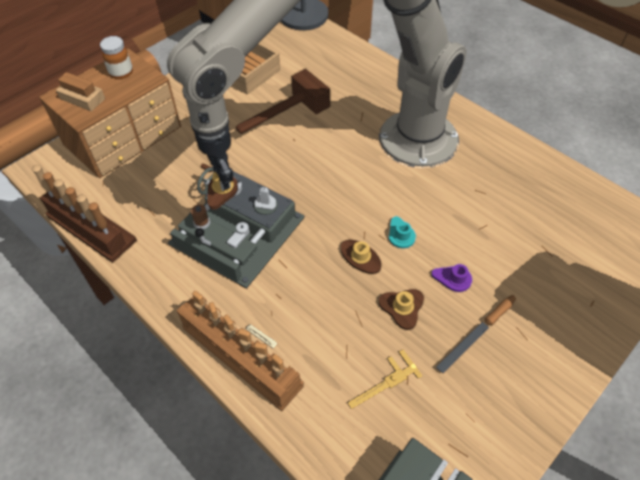

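```bash
python3 - <<'E'
from h import *
p,d,K,T=load("wrist4"); print(T[:3,3])
r=rect(p,K,T,.543,-.083,.092,.04,7000); g=r
r2=rect(p,K,T,.543,-.083,.143,.04,7000)
cv2.imwrite("pics/s1.png",r[:,:,::-1]);cv2.imwrite("pics/s2.png",r2[:,:,::-1])
E
```

```text
[ 0.55988899 -0.08716876  0.37622622]
```

View pics/s1.png

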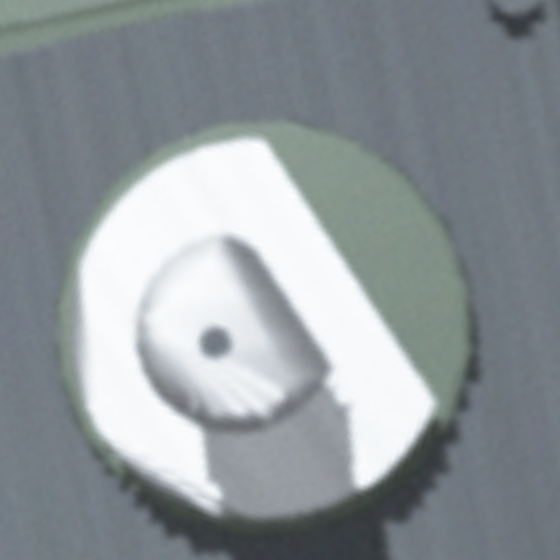

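View pics/s2.png

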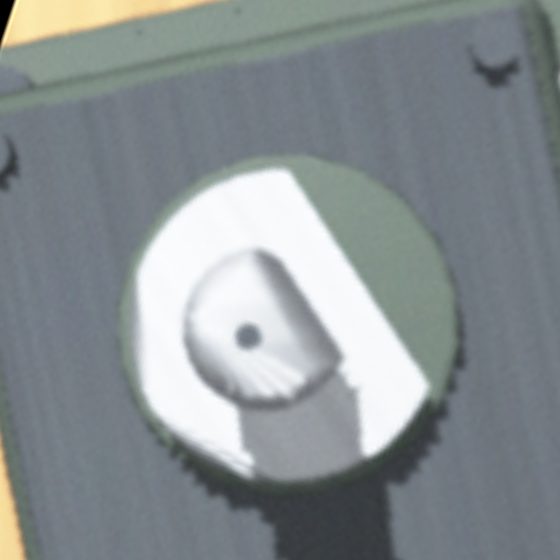

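```bash
cat > sp.py <<'E'
from h import *
import sys
from scipy.optimize import least_squares
def shoulder(name,view=None,x0=.541,y0=-.09):
    p,d,K,T=load(name)
    s=7000;r=rect(p,K,T,x0,y0,.092,.04,s);n=len(r)//2
    g=cv2.cvtColor(r,cv2.COLOR_RGB2GRAY)
    # white shoulder
    m=(g>190).astype(np.uint8)
    m=cv2.morphologyEx(m,cv2.MORPH_OPEN,np.ones((5,5)))
    cs,_=cv2.findContours(m,cv2.RETR_EXTERNAL,cv2.CHAIN_APPROX_NONE);k0=max(cs,key=cv2.contourArea)[:,0]
    k=(k0-n)/s*np.array([1,-1.])
    # robust: residual distance to D shape nearest boundary
    def res(v):
        q=k-v[:2];a=v[2];dx=q@[np.cos(a),np.sin(a)]
        rc=np.hypot(*q.T)-.027; rf=dx-.015
        return np.maximum(rc,rf)*1e3
    o=least_squares(res,[0,0,np.radians(33)],loss="soft_l1",f_scale=.2)
    print(name,"shoulder",o.x[:2]+[x0,y0],np.degrees(o.x[2]),"med res",np.median(abs(res(o.x))))
    if view:
        v=r.copy();
        for q in k0: cv2.circle(v,tuple(int(i) for i in q),0,(255,0,0),-1)
        cv2.imwrite(view,v[:,:,::-1])
    return o.x
if __name__=="__main__":
    shoulder("wrist4","pics/s3.png")
    p,d,K,T=load("wrist4")
    r=rect(p,K,T,.5385,-.09,.143,.02,14000);cv2.imwrite("pics/s4.png",r[:,:,::-1])
    print("dot depth",[d[v,u] for v,u in((83,303),(120,300),(75,330))], )
    for u,v in((303,83),(300,120)):
        c=np.array([(u-K[2])/K[0],(v-K[3])/K[1],1])*d[v,u]; print(T[:3,:3]@c+T[:3,3])
E
python3 sp.py
```

```text
wrist4 shoulder [ 0.54014214 -0.08931646] 33.10207501174243 med res 1.1853239530699584
dot depth [np.float32(0.21398441), np.float32(0.26949528), np.float32(0.2603787)]
[ 0.53694472 -0.09017104  0.14288208]
[ 0.55667951 -0.10184395  0.09187792]
```

View pics/s3.png

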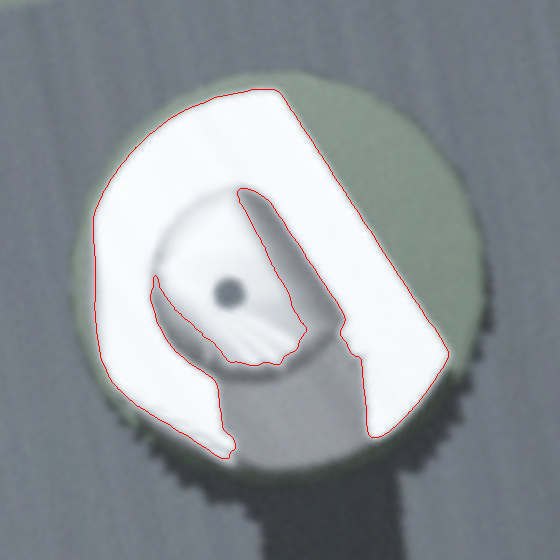

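View pics/s4.png

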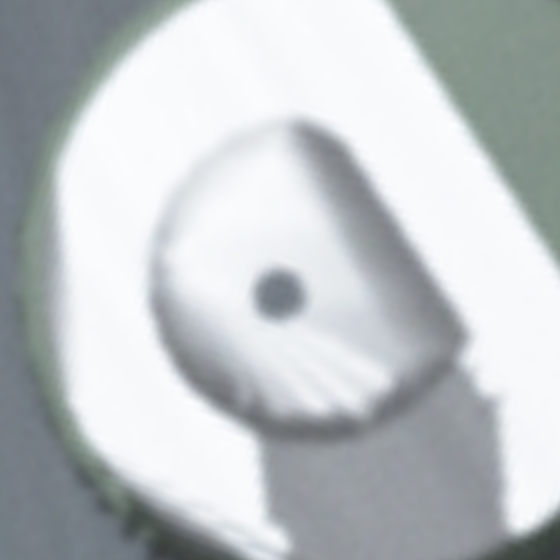

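```bash
python3 - <<'E'
from h import *
from scipy.optimize import least_squares
p,d,K,T=load("wrist4")
# edges on shoulder z=.092 : radial gradient profile for directions in upper-left, and flat
def edges(z,c,angs,r0,r1,sign,ch):
    pts=[]
    for a in np.radians(angs):
        rr=np.arange(r0,r1,.0001)
        P=np.stack([c[0]+rr*np.cos(a),c[1]+rr*np.sin(a),np.full(rr.size,z)],1)
        uv=proj(K,T,P).astype(np.float32)
        g=cv2.remap(ch,uv[:,:1],uv[:,1:],cv2.INTER_LINEAR)[:,0].astype(float)
        g=cv2.GaussianBlur(g[:,None],(1,9),2)[:,0]; dg=np.gradient(g)*sign
        pts.append(P[dg.argmax(),:2])
    return np.array(pts)
gray=cv2.cvtColor(p,cv2.COLOR_RGB2GRAY); c=np.array([.541,-.0895])
A=edges(.092,c,np.arange(105,200,3),.022,.031,-1,gray)
F=edges(.092,c,np.arange(-8,75,4),.011,.021 if 0 else .024,-1,gray)
o=least_squares(lambda v:np.r_[np.hypot(*(A-v[:2]).T)-.027,(F-v[:2])@[np.cos(v[2]),np.sin(v[2])]-.015]*1e3,[*c,.57],loss="soft_l1",f_scale=.2)
print("shoulder",o.x[:2],np.degrees(o.x[2]),abs(o.fun).round(2))
S=edges(.137,c,np.arange(150,290,4),.008,.015,1,gray)
o2=least_squares(lambda v:(np.hypot(*(S-v).T)-.012)*1e3,c,loss="soft_l1",f_scale=.2)
print("shaft",o2.x,abs(o2.fun).round(2))
r=rect(p,K,T,.6393,-.1138,.2585,.035,8000);cv2.imwrite("pics/b1.png",r[:,:,::-1])
E
```

```text
shoulder [ 0.54027574 -0.08953548] 32.87622261357115 [0.24 0.08 0.02 0.15 0.01 0.02 0.04 0.11 0.08 0.05 0.02 0.09 0.06 0.24
 0.42 0.19 0.47 0.25 0.24 0.22 0.11 0.4  0.91 1.32 1.52 1.42 1.63 1.62
 0.32 0.32 0.21 0.1  0.16 0.03 0.1  0.01 0.05 0.17 0.11 0.06 0.05 0.02
 0.07 0.01 0.11 0.14 0.18 0.11 0.12 0.13 0.08 0.14 0.13]
shaft [ 0.54027205 -0.08996443] [0.03 0.27 0.12 0.07 0.12 0.18 0.14 0.1  0.06 0.07 0.11 0.02 0.03 0.05
 0.06 0.06 0.06 0.04 0.15 0.14 0.22 0.1  0.17 0.24 0.19 0.33 0.27 0.09
 0.06 0.01 0.04 0.21 0.07 0.32 0.38]
```

View pics/b1.png

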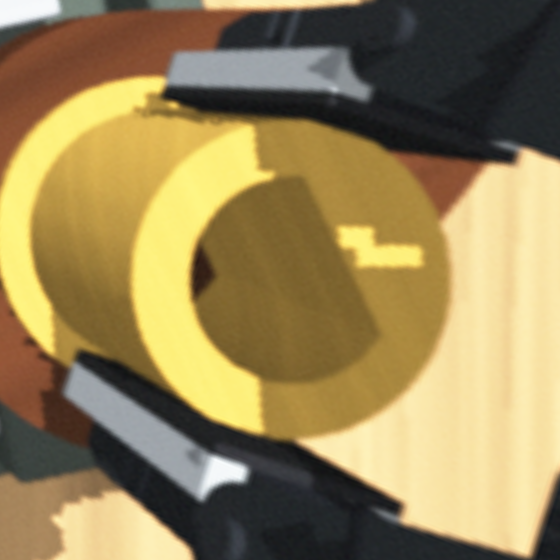

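```bash
python3 -m crank '[[[0,0,0],[0,0,-7.1],0.03],[[0.0258,0.001,0],[0,0,0],0.03],[[0.0258,0.001,0],[0,0,0],0.03],[[0.0258,0.001,0],[0,0,0],0.03],[[0.0257,0.001,0],[0,0,0],0.03],[[0,0,0.02],[0,0,0],0.03],[[0,0,0.02],[0,0,0],0.03],[[0,0,0],[0,0,0],0.03],[[0,0,0],[0,0,0],0.03]]'
python3 snap.py 5 scene side wrist
python3 - <<'E'
from h import *
for n,(x,y) in {"scene5":(262,190),"side5":(368,262)}.items():
    p,d,K,T=load(n); a=cv2.resize(p[y-60:y+60,x-80:x+80],None,fx=5,fy=5,interpolation=cv2.INTER_CUBIC)
    cv2.imwrite(f"pics/{n}z.png",a[:,:,::-1])
p,d,K,T=load("wrist5")
r=rect(p,K,T,.5403,-.0897,.206,.035,8000);cv2.imwrite("pics/b2.png",r[:,:,::-1])
E
```

```text
t: 9.2
eef_pos: [0.5397, -0.0904, 0.209]
tool_rot: [0.0, 0.095, 0.995, -0.0]
contact_force: [0.7, 0.4, -2.5]
gripper_width: 0.459
t 9.3 pos [ 0.5398 -0.0905  0.2093] q [-0.09  0.31  0.18  1.91 -0.07  0.93  1.49] yaw 169.05 z [ 1.7e-03 -1.0e-04 -1.0e+00] F [ 0.4  0.6 -3.5] vel 0.005 w 0.0395
```

View pics/scene5z.png

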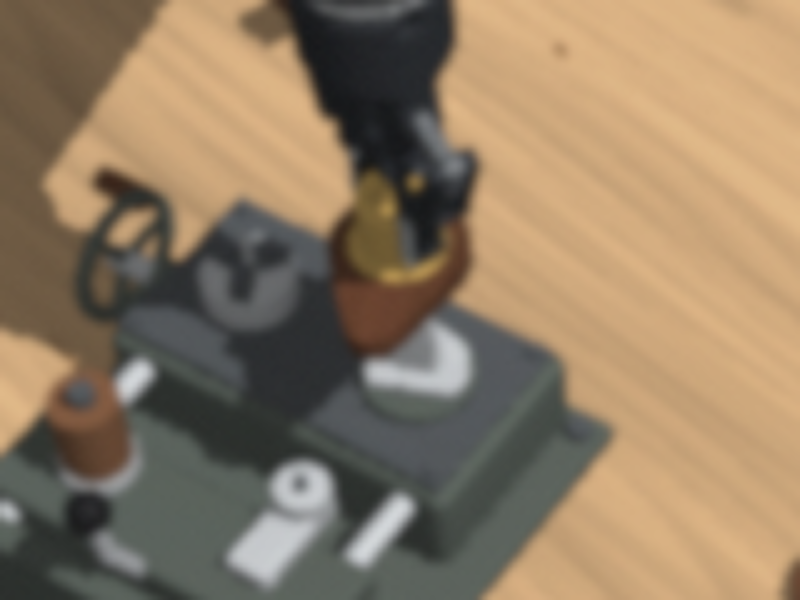

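View pics/side5z.png

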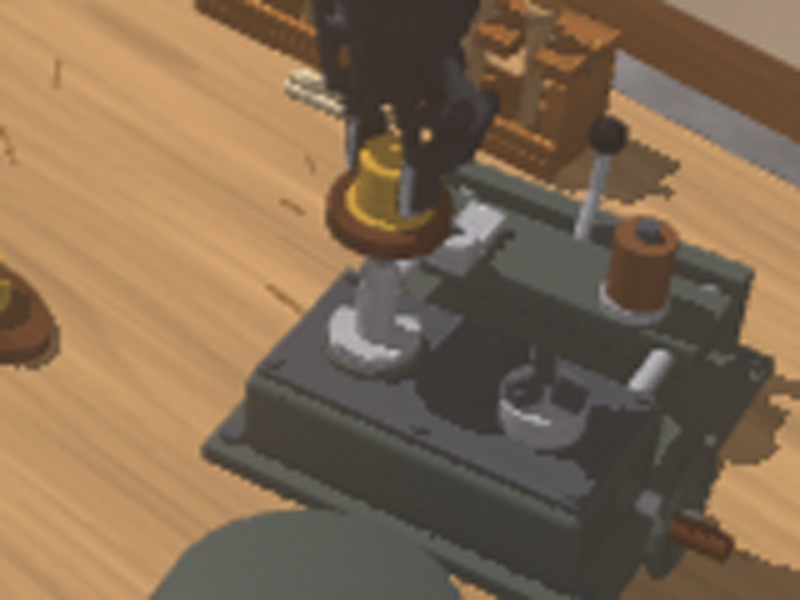

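View pics/b2.png

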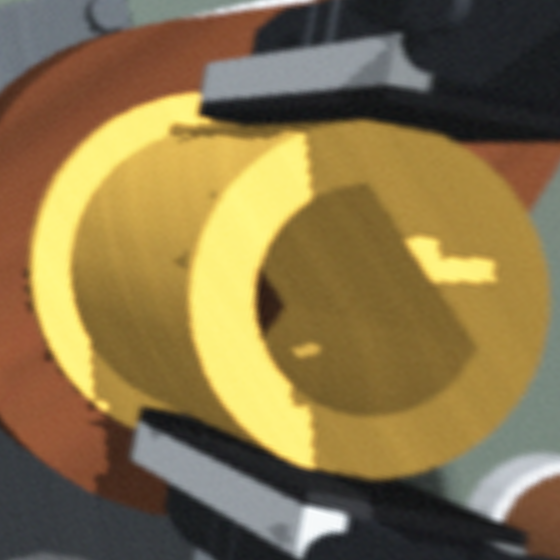

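```bash
python3 - <<'E'
from h import *
p,d,K,T=load("wrist5")
r=rect(p,K,T,.5403,-.0897,.2202,.035,8000)
hsv=cv2.cvtColor(r,cv2.COLOR_RGB2HSV)
v=r.copy();cv2.circle(v,(280,280),160,(255,0,0),1);cv2.circle(v,(280,280),104,(255,0,0),1);cv2.imwrite("pics/b3.png",v[:,:,::-1])
E
```

View pics/b3.png

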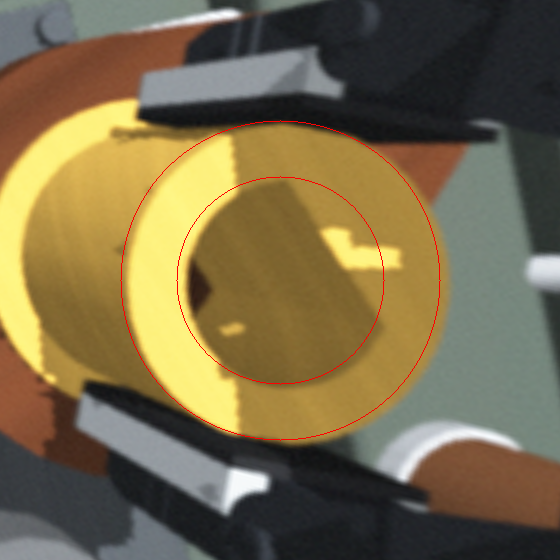

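```bash
python3 -m crank '[[[0.0009,0.0001,0],[0,0,-0.3],0.03],[[0,0,0.012],[0,0,0],0.03],[[0,0,0.012],[0,0,0],0.03],[[0,0,0],[0,0,0],0.03]]'
python3 -m crank '[[[0,0,0.003],[0,0,0],0.03],[[0,0,0.003],[0,0,0],0.03],[[0,0,0.003],[0,0,0],0.03],[[0,0,0],[0,0,0],0.03]]'
python3 snap.py 6 wrist scene
```

```text
t: 9.85
eef_pos: [0.5371, -0.0899, 0.1826]
tool_rot: [-0.002, 0.093, 0.996, -0.0]
contact_force: [1.2, 0.2, -2.9]
gripper_width: 0.455
t: 10.35
eef_pos: [0.5381, -0.0901, 0.1751]
tool_rot: [-0.0, 0.093, 0.996, 0.0]
contact_force: [-0.9, 0.1, -4.0]
gripper_width: 0.46
t 10.4 pos [ 0.5382 -0.0901  0.1753] q [-0.08  0.35  0.17  1.94 -0.08  0.86  1.51] yaw 169.38 z [-1.e-04  0.e+00 -1.e+00] F [-0.5  0.3 -3.1] vel 0.003 w 0.0393
```

```bash
python3 -m crank '[[[0,0,0.003],[0,0,0],0.03],[[0,0,0.003],[0,0,0],0.03],[[0,0,0],[0,0,0],0.03]]'
python3 snap.py 7 wrist
python3 - <<'E'
from h import *
p,d,K,T=load("wrist7"); cv2.imwrite("pics/w7z.png",cv2.resize(p[220:420,220:420],None,fx=3,fy=3,interpolation=cv2.INTER_CUBIC)[:,:,::-1])
E
```

```text
t: 10.82
eef_pos: [0.538, -0.0901, 0.1689]
tool_rot: [-0.0, 0.093, 0.996, -0.0]
contact_force: [-0.2, 0.4, -3.1]
gripper_width: 0.465
t 10.82 pos [ 0.538  -0.0901  0.1689] q [-0.08  0.36  0.17  1.95 -0.08  0.84  1.51] yaw 169.38 z [-8.e-04  1.e-04 -1.e+00] F [-0.2  0.4 -3.1] vel 0.006 w 0.0397
```

View pics/w7z.png

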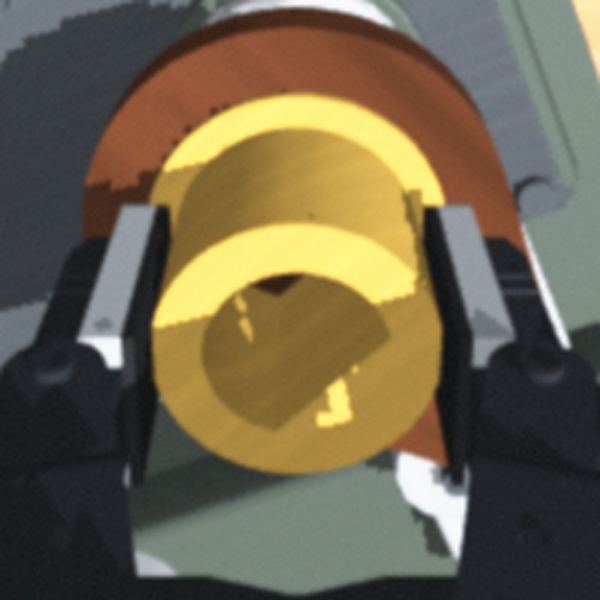

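```bash
python3 -m crank '[[[0,0,0.003],[0,0,0],0.03],[[0,0,0.003],[0,0,0],0.03],[[0,0,0.003],[0,0,0],0.03],[[0,0,0],[0,0,0],0.03]]'
python3 snap.py 8 wrist
```

```text
t: 11.38
eef_pos: [0.538, -0.09, 0.1599]
tool_rot: [-0.0, 0.093, 0.996, 0.0]
contact_force: [0.7, -0.1, -4.3]
gripper_width: 0.46
t 11.38 pos [ 0.538  -0.09    0.1599] q [-0.08  0.37  0.16  1.96 -0.08  0.82  1.51] yaw 169.38 z [-6.e-04  1.e-04 -1.e+00] F [ 0.7 -0.1 -4.3] vel 0.005 w 0.0393
```

Sliding freely; underside about 0.125.

```bash
python3 -m crank '[[[0,0,0.004],[0,0,0],0.03],[[0,0,0.004],[0,0,0],0.03],[[0,0,0.004],[0,0,0],0.03],[[0,0,0],[0,0,0],0.03]]'
python3 -m crank '[[[0,0,0.004],[0,0,0],0.03],[[0,0,0.004],[0,0,0],0.03],[[0,0,0.004],[0,0,0],0.03],[[0,0,0],[0,0,0],0.03]]'
python3 snap.py 9 wrist
```

```text
t: 11.92
eef_pos: [0.538, -0.09, 0.1478]
tool_rot: [-0.0, 0.093, 0.996, -0.0]
contact_force: [-1.1, -0.1, -3.5]
gripper_width: 0.459
t: 12.42
eef_pos: [0.538, -0.09, 0.1359]
tool_rot: [-0.0, 0.093, 0.996, -0.0]
contact_force: [-0.4, 0.0, -4.6]
gripper_width: 0.458
t 12.43 pos [ 0.538  -0.09    0.1359] q [-0.08  0.4   0.16  1.97 -0.09  0.77  1.52] yaw 169.38 z [-8.e-04  0.e+00 -1.e+00] F [-0.4  0.  -4.6] vel 0.006 w 0.0391
```

View pics/wrist9.png

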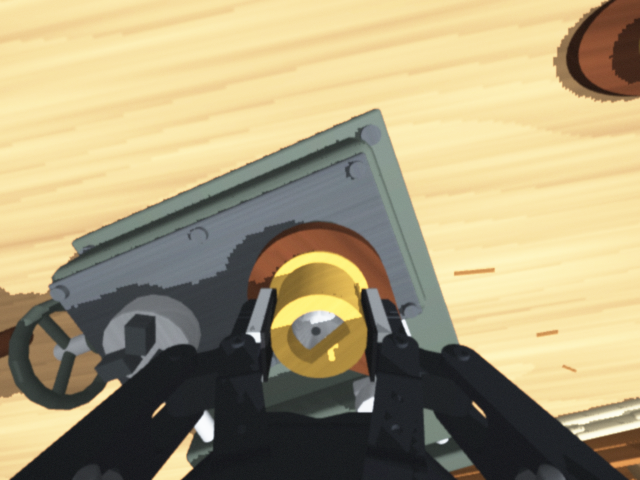

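```bash
python3 -m crank '[[[0,0,0.003],[0,0,0],0.03],[[0,0,0.003],[0,0,0],0.03],[[0,0,0.001],[0,0,0],0.03],[[0,0,0],[0,0,0],0.03]]'
python3 -m crank '[[[0,0,0.001],[0,0,0],0.03],[[0,0,0],[0,0,0],0.03]]'
python3 -m crank '[[[0,0,0.001],[0,0,0],0.03],[[0,0,0],[0,0,0],0.03]]'
```

```text
t: 12.98
eef_pos: [0.5382, -0.0901, 0.1292]
tool_rot: [-0.0, 0.093, 0.996, 0.0]
contact_force: [-0.0, -0.4, -4.0]
gripper_width: 0.46
t: 13.22
eef_pos: [0.5382, -0.0901, 0.1283]
tool_rot: [-0.0, 0.093, 0.996, 0.0]
contact_force: [-0.2, 1.0, -3.5]
gripper_width: 0.464
t: 13.48
eef_pos: [0.5382, -0.09, 0.1272]
tool_rot: [-0.0, 0.093, 0.996, 0.0]
contact_force: [0.1, 0.5, -4.2]
gripper_width: 0.458
```

```bash
python3 -m crank '[[[0,0,0.001],[0,0,0],0.03],[[0,0,0],[0,0,0],0.03]]'
python3 -m crank '[[[0,0,0.0007],[0,0,0],0.03],[[0,0,0],[0,0,0],0.03]]'
```

```text
t: 13.72
eef_pos: [0.5384, -0.0901, 0.1271]
tool_rot: [0.0, 0.093, 0.996, 0.0]
contact_force: [-2.4, 0.1, 4.3]
gripper_width: 0.462
t: 13.98
eef_pos: [0.5384, -0.0901, 0.127]
tool_rot: [0.0, 0.093, 0.996, 0.0]
contact_force: [-6.3, 0.4, 11.7]
gripper_width: 0.462
```

```bash
python3 -m crank '[[[0,0,-0.0006],[0,0,0],0.044],[[0,0,0],[0,0,0],0.05],[[0,0,0],[0,0,0],0.065],[[0,0,0],[0,0,0],0.08],[[0,0,0],[0,0,0],0.08],[[0,0,0],[0,0,0],0.08]]'
python3 snap.py 10 wrist
```

```text
t: 14.72
eef_pos: [0.5382, -0.0901, 0.1261]
tool_rot: [-0.0, 0.093, 0.996, 0.0]
contact_force: [-0.6, -0.2, -0.5]
gripper_width: 0.939
t 14.72 pos [ 0.5382 -0.0901  0.1261] q [-0.07  0.42  0.16  1.98 -0.09  0.75  1.52] yaw 169.38 z [-1.e-04  0.e+00 -1.e+00] F [-0.6 -0.2 -0.5] vel 0.001 w 0.0802
```

View pics/wrist10.png

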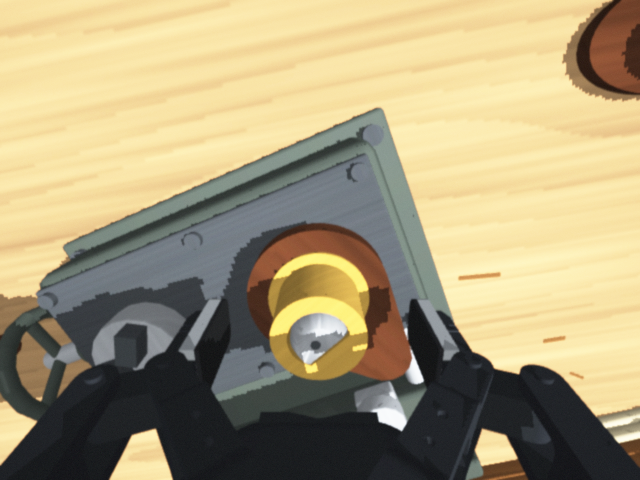

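Released; cam sits on the spindle with the end protruding at (316,345). Retreat straight up, then check.

```bash
python3 -m crank '[[[0,0,-0.02],[0,0,0],0.085],[[0,0,-0.03],[0,0,0],0.085],[[0,0,-0.04],[0,0,0],0.085],[[-0.03,0,-0.03],[0,0,0],0.085],[[-0.04,0,0],[0,0,0],0.085],[[0,0,0],[0,0,0],0.085],[[0,0,0],[0,0,0],0.085]]'
python3 snap.py 11 wrist scene side
python3 - <<'E'
from h import *
p,d,K,T=load("scene11"); cv2.imwrite("pics/s11z.png",cv2.resize(p[130:250,180:340],None,fx=5,fy=5,interpolation=cv2.INTER_CUBIC)[:,:,::-1])
p,d,K,T=load("wrist11")
ys,xs=np.mgrid[0:480:1,0:640:1]; c=np.stack([(xs-K[2])/K[0]*d,(ys-K[3])/K[1]*d,d],-1)@T[:3,:3].T+T[:3,3]
r=np.hypot(c[...,0]-.5403,c[...,1]+.0897); col=p.astype(int)
y=(r>.014)&(r<.019)&(d>0); print("hub top z",np.median(c[y][:,2]),"expect .138")
y=(r>.028)&(r<.034)&(d>0);print("plate z",np.percentile(c[y][:,2],[10,50,90]),"expect .104")
a=np.median(c[(r<.002)&(d>0)][:,2]);print("spindle end",a,"expect .143")
E
```

```text
t: 15.65
eef_pos: [0.6062, -0.1029, 0.2455]
tool_rot: [-0.001, 0.093, 0.996, -0.0]
contact_force: [0.1, 0.5, -0.0]
gripper_width: 0.993
t 15.75 pos [ 0.6059 -0.1029  0.2458] q [-0.08  0.38  0.19  1.72 -0.08  1.06  1.52] yaw 169.37 z [-1.4e-03  2.0e-04 -1.0e+00] F [-0.6  0.4 -0.2] vel 0.004 w 0.0849
hub top z 0.13796906626537803 expect .138
plate z [0.1031275  0.10402954 0.10490247] expect .104
spindle end 0.14293673074313104 expect .143
```

View pics/wrist11.png

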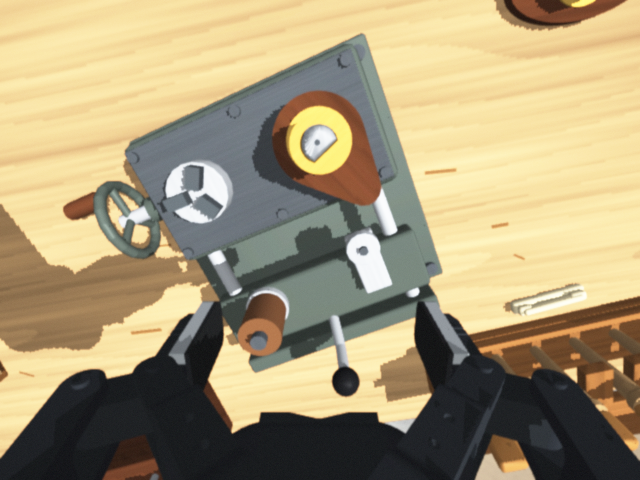

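View pics/s11z.png

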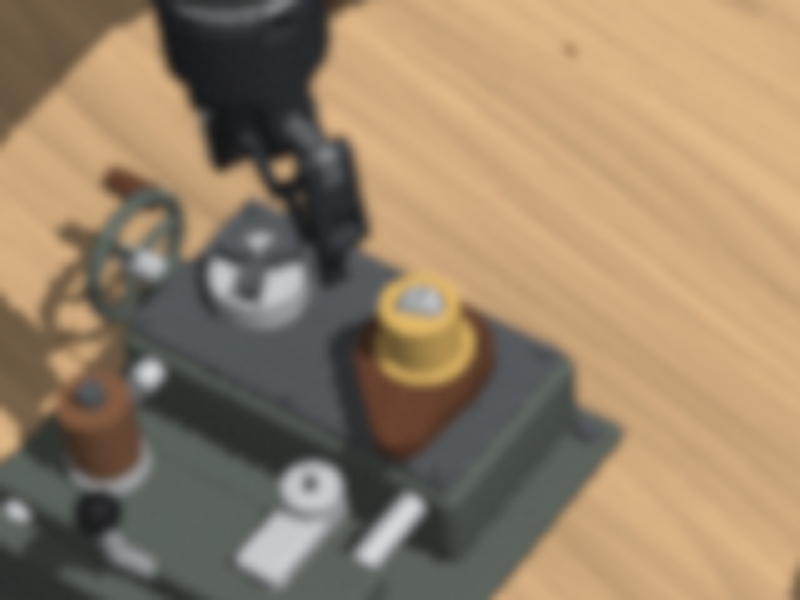

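View pics/scene11.png

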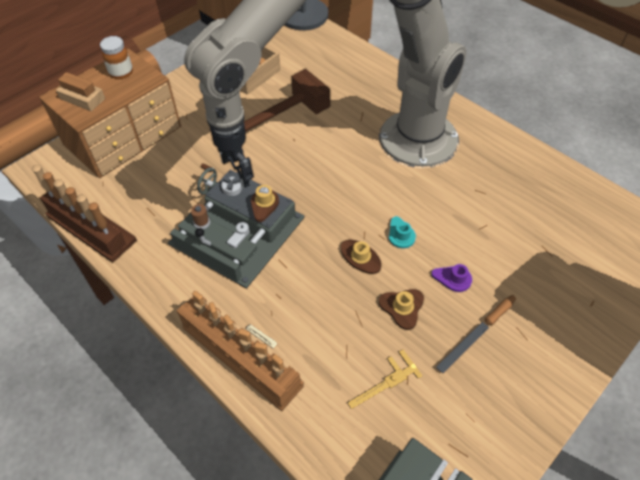

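The cam is home: its hub, at wrist pixel (319,140), and its plate are at the expected heights, and nothing else has moved.

```bash
python3 -c "
from station import bot
print(bot.hand_in())"
```

```text
the job is handed in; nothing more can be done
None
```

The pear cam is home on the spindle shoulder with its flat matched to the spindle's, and I released it and handed the job in at about 15.8 s of the 42 s allowed. I gripped it by the hub, turned it about 109°, and lowered it in steps of at most 4 mm until it met the shoulder. The wrist reading there rose from about −4 N (the cam's weight) to +12 N, and the cam did not drop.

**Last checks, all as expected:**
- **Height:** the hub top measured 138.0 mm (expected 138), the plate top 104.0 mm (expected 104) and the spindle end 142.9 mm (expected 143).
- **Surroundings:** by eye in the last scene picture, the other two cams, the purple and turquoise look-alikes and the rest of the bench were where they started.
- **Gripper:** it was clear of everything, with no force on the wrist.

**Disagreements along the way, both settled:**
- My first rough reading of the spindle angle from the scene camera was 26°. The wrist camera gave 33°, and I used that.
- The dark dot on the spindle's end lay about 2 mm off the axis found from the shoulder and shaft outlines. I ignored the dot, and the cam then slid on with no side load.

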